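# Rake a dropped ring nut out from under the spice rack

### The job

The brass ring nut off the tap has rolled deep under the low spice rack, behind its pair of sliding feet. Take the flat rake, feel with it for the opening between the feet, go in through it, draw the nut out through the open front until it lies flat on the open worktop a few centimetres in front of the rack, and lay the rake flat on the worktop again. Do it gently: the rack must not be shoved out of its place, and nothing on it or around it may be upset.

Things in the scene. Friction and masses are not known exactly. Their poses are not given: they have to be found in the camera images.
- rack: Low pale wooden spice rack, loose on the worktop, 248 wide (y), 150 deep (x), 52 high, about 2 kg, four jars on it; 10 to 15 N shifts it. Origin: on the worktop, middle of its front edge; +x points into the rack, away from the robot, y to its left, z up. Under it a space 40 high, 224 wide (y -112 to +112) between side boards, back board at x = 140; open only at the front.
- rack_foot_row (a point): Middle of the row, 32 behind the front edge, in which a joined pair of darker wooden feet slides stiffly. Each foot is 28 wide (y), 24 deep (rack x 20 to 44) and as high as the space; the opening between them is 90 wide (36 high), its centre left anywhere from y = -37 to +37. It is not measured and hard to see: find it by touch. Outside the feet there is no room for the rake's head.
- ring_nut: Brass ring nut lying flat, 30 outside diameter, 18 hole, 7 thick, about 30 g; origin at the centre of its underside. It starts under the rack behind the row of the feet, 70 to 86 in from the front edge, up to 12 either side of the middle. It is to end on the worktop in front of the rack, 30 to 200 from the front edge.
- rake: Flat rake with a blue handle, lying on its underside, about 120 g. Origin: underside of the handle block, at the block's centre; +x points along the stem to the head, z up. Handle block 56 long (x), 22 wide (y), 46 high, gripped from above across y. Stem 10 wide, from 9 to 13 above the underside.
- rake_tip (a point): Middle of the head's lower far edge, 180 from the rake's origin along its +x. Head 80 wide (y), x 144 to 180: a plate 9 to 13 above the underside, a lip 4 thick below its far end, an ear 4 thick below each side, all down to the underside; open towards the handle. Set down over the nut, lip behind it, ears (72 apart) beside it, it pulls the nut along and takes it sideways.
- rake_grip (a point): Place to grip the handle block of the rake, 36 above its underside; grip across y. Axes as the rake's.
- red_jar: Spice jar with a red cap, 45 across, 108 high, standing on the rack; origin at the centre of its underside.
- green_jar: Spice jar with a green cap, 44 across, 99 high, standing on the rack; origin at the centre of its underside.
- shaker: Clear salt shaker with a grey cap, 44 across, 90 high, standing on the rack; origin at the centre of its underside.
- keys: Bunch of keys, 110 x 121 x 8, lying at the front left; origin at the centre of its underside.
- dish_brush: Purple dish brush, 206 x 96 x 40, lying at the front left; origin at the centre of its underside.
- mug: Pink mug with a heart, 106 x 73 x 88 high, at the front left; origin at the centre of its underside.
- orange_jar: Orange spice jar with a white cap, 45 across, 83 high, standing on the rack; origin at the centre of its underside.

How it is judged:
On the way, in this order (a step that is already met when the one before it is completed fails the run):
1. the rake's head is under the rack, through the row of the feet (x of rake_tip in the frame of rack above 0.05 m and z of rake_tip in the frame of rack below 0.04 m), for 0.1 s.
2. the rake bears on the nut and has drawn it to within 30 mm of the front edge, or past it (contact force between rake and ring_nut above 0.02 N and x of ring_nut in the frame of rack below 0.03 m), for 0.1 s.
At the end, for the whole second after the job is handed in: Nut flat and still on the worktop in front of the rack, centre 30 to 200 mm from its front edge, at most 150 mm to either side of its middle; rake flat and still on the worktop (within 6 mm, tilt under 0.08 rad); rack within 15 mm of its first place (x of ring_nut in the frame of rack between -0.2 and -0.03 m and y of ring_nut in the frame of rack between -0.15 and 0.15 m and height (world z) of ring_nut between -0.004 and 0.004 m and angle between ring_nut's own z axis and vertical below 0.15 rad and linear speed of each of ring_nut, rake below 0.01 m/s and height (world z) of rake between -0.004 and 0.006 m and angle between rake's own z axis and vertical below 0.08 rad and distance of rack from where it was at the start of the episode below 0.015 m); the robot touches nothing.
It fails at once if the rack is pushed more than 15 mm out of its place (distance of rack from where it was at the start of the episode above 0.015 m).
It fails at once if the rack is tipped (angle between rack's own z axis and vertical above 0.06 rad).
It fails at once if the rake presses on the rack or its feet with more than 20 N (contact force between rake and rack above 20 N).
It fails at once if a jar on the rack is upset or shifted by more than 30 mm (angle between any of red_jar, green_jar, shaker, orange_jar's own z axis and vertical above 0.3 rad or distance of any of red_jar, green_jar, shaker, orange_jar from where it was at the start of the episode above 0.03 m).
It fails at once if something standing or lying around is shifted by more than 30 mm (distance of any of keys, dish_brush, mug from where it was at the start of the episode above 0.03 m).
It also fails if it takes over 67 s, if anything falls off the work surface, if the arm or the gripper's body presses on something with over 40 N, if the wrist force passes 120 N, or if a joint passes its speed limit or range.

### The arm

A 7-joint arm with a two-finger parallel gripper is mounted at the origin on a cart in front of the work surface, level with it; the furniture and walls round the work are solid. World frame = base frame: x ahead of the robot, y to its left, z up, the work surface at z = 0. Lengths are in m, angles in rad, forces in N, time in s.
With the tool pointing down it reaches from about 0.35 to 0.9 m from the base axis. Payload 8.1 kg.
Tool frame: the origin (TCP) lies at the very end of the fingers, on their centre line; the grasp point (between the pads) lies 19 mm behind it (grasp_offset is the distance from the TCP to the grasp point, in m); z points along the fingers, y is the line along which they close (so a half turn about z gives the same grasp; the last joint's range is limited). The gripper opens to 92 mm and grips with 3 to 60 N. Pads are 19 mm wide; open, the fingers measure 130 mm over their backs; the gripper's body (75 mm by 190 mm) begins 47 mm behind the grasp point.
Start: joints at [1.073, 0.434, 0.025, 1.573, -0.012, 1.134, -0.075], TCP at [0.24, -0.577, 0.227] pointing down, gripper open.
Joint ranges: [-2.62, 2.62], [-0.44, 2.09], [-1.27, 1.32], [0.08, 2.57], [-1.32, 4.46], [0.12, 2], [-2.74, 2.74]. Speed limits (rad/s): [2.22, 2.22, 3.01, 3.01, 3.14, 3.14, 3.14].

### API

Orientations are given as a rotation vector (axis times angle).
In Python, from cell import observe, get_image, camera_params, sign_off, silhouettes, grasp_offset gives the robot as it stands. The module is installed in compiled form; this text tells all that it offers.
- The arm moves only by the tool jog_arm, never from a script. Its argument "motion" is a list that holds one entry, the list of rows, each a list of 7 numbers: the shift along the tool's x, y, z in m, then the turn, a rotation vector about the tool's x, y, z in rad, then the closure, from -1 (fully open) to 1 (shut), so that 0 is half open. In form: [[[dx, dy, dz, wx, wy, wz, hand], ...]]. A call has 1 to 10 rows; each row is the pose to reach, as a shift and turn from the pose commanded when the call began, along the tool's axes at that moment; what a row does not reach only later rows make up. A row lasts 1/12 s, in which the tool goes at most 41.7 mm and 7.16 degrees, less where a joint would pass 70% of its speed; a pose out of reach is approached as far as the arm can. A call with a gripper value outside its range is refused whole. The fingers move at their own pace and stop on an object; "force" is the grip in N (left out, the last holds). Time passes only in rows, so rows that repeat a pose let the fingers close. It gives the time, the measured TCP pose, the force, the opening and the grip force at its end, in the units of the state.
- observe(): the state, without advancing time (a new reading comes with each control period).
- get_image(name): name is "scene" or "top"; returns the picture (420x560x3 uint8, red, green, blue); there is no depth.
- camera_params(name): a dict with "vertical_fov" (degrees; the focal length in pixels is half the picture's height over the tangent of half this angle, whatever the lens; pixels are square), "cx", "cy" (the principal point, pixels), "dist_coeffs" ([k1, k2, p1, p2, k3] as OpenCV has them; the pictures are not rectified), "T" (4x4, takes a point from camera to world coordinates). Camera axes: x right, y down, z forward; pixel columns grow to the right and rows downward; lengths in m; the calibration is good to about 2 mm. A picture is of the moment at which its call begins. camera_params takes no time and is no camera call.
- sign_off(): hands the job in; it is judged then, once.
Trained networks look in the newest picture that a camera, given by its name, has taken for a name from the list of things; names that differ only in an ending like _2 or _b are one class to them, and where a whole thing is asked for, a point or a joint stands for the part that bears it (a point fixed in the world has none). Each returns a list of dicts, best first, with "p" (0 to 1); they miss things now and then, are a little off and sometimes report something else, mostly with a low value. They report only what shows in the picture. A call takes as long as a camera call.
- silhouettes(query, camera): "mask" (420x560 bool, what is visible of it) and "pixel" ([column, row] in pixels, amid what is visible of it).
The state is a dict: "clock": time; "joints": joint angles; "dq": joint speeds; "joint_efforts": joint torques, N m; "position": TCP position; "ee_rot": TCP orientation; "force": force on the tool from outside, world axes, zero at the start; "ft_torque": the same for the moment, N m; "width": opening from 0.0 (shut) to 1.0 (fully open); "gripper_force": force on a finger pad.
Only numpy, scipy, OpenCV 4.12 (cv2) and the standard library are available. Lean on these libraries where they do the work, as an engineer would, in place of code of your own. Each camera call takes 0.05 s, during which the arm holds its last target. There are 200 camera calls.

## Working session

There is one attempt and no reset: what is moved stays moved. The work goes in short steps, Python scripts to look and compute and a tool call to move; the robot and the scene stay as the last step left them, time stands still between calls to the robot, and variables do not carry over. Pictures are saved under pics/ and viewed, at most 10 in all, crops included, and the job is handed in when it is done.

Besides the shell and the picture viewer there is one more tool, called after "Emit:" as name(argument=value, ...) on one line, values as JSON. jog_arm: Moves the arm, as the interface text tells. Its arguments: {"type":"object","properties":{"motion":{"type":"array"},"force":{"type":"number"}},"required":["motion"]}

```bash
mkdir -p pics; python3 - <<'E'
from cell import *
import cv2
print(observe()); print(grasp_offset)
for n in("scene","top"):
    im=get_image(n); cv2.imwrite(f"pics/{n}0.png",im[:,:,::-1]); print(camera_params(n))
E
```

```text
{'clock': 0.0, 'joints': array([ 1.07341858,  0.43523218,  0.0249815 ,  1.57406782, -0.01156501,
        1.13399227, -0.07513042]), 'dq': array([-3.92063892e-05,  9.48753517e-04,  2.00753328e-03, -5.63275020e-04,
       -7.95516690e-04, -8.24496826e-04,  7.16414917e-04]), 'joint_efforts': array([ 7.94304669e-04, -6.67868686e+01,  9.85440016e-01, -3.14469516e+01,
       -6.05059834e-02,  4.26537835e-02,  1.74817496e-04]), 'position': array([ 0.24011988, -0.57649835,  0.22595069]), 'ee_rot': array([-3.07916567e+00, -6.15663080e-01,  7.47963302e-04]), 'force': array([ 0.37431502, -0.50406008,  0.88930804]), 'ft_torque': array([-0.01282023,  0.0633324 ,  0.0249268 ]), 'gripper_force': 0.0, 'width': 0.9977389401570691}
0.0188
{'vertical_fov': 44.985687863719406, 'cx': 277.2564804363617, 'cy': 205.05035955805016, 'dist_coeffs': array([-0.00043938,  0.        ,  0.        ,  0.        ,  0.        ]), 'T': array([[ 0.5252021 , -0.57341762,  0.6287726 , -0.59018254],
       [-0.85094857, -0.35998249,  0.3824907 , -0.61041373],
       [ 0.00702022, -0.73593807, -0.67701246,  1.27786885],
       [ 0.        ,  0.        ,  0.        ,  1.        ]])}
{'vertical_fov': 47.58691807540505, 'cx': 276.3873360906118, 'cy': 212.62474264724824, 'dist_coeffs': array([-0.07687882,  0.        ,  0.        ,  0.        ,  0.        ]), 'T': array([[ 0.06168793, -0.83994705,  0.53915077, -0.37943667],
       [-0.99806407, -0.05619798,  0.02664409,  0.04203153],
       [ 0.00791956, -0.53975063, -0.84178771,  1.51363441],
       [ 0.        ,  0.        ,  0.        ,  1.        ]])}
```

View pics/scene0.png

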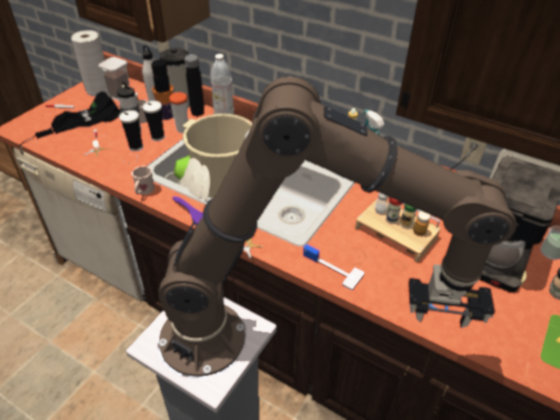

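View pics/top0.png

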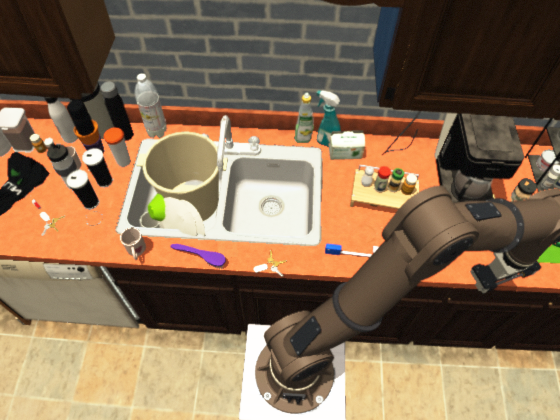

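```bash
cat > h.py <<'E'
from cell import *
import numpy as np, cv2, itertools
from scipy.optimize import minimize
def cam(n):
    p=camera_params(n); f=210/np.tan(np.radians(p["vertical_fov"])/2)
    return np.array([[f,0,p["cx"]],[0,f,p["cy"]],[0,0,1]]),p["dist_coeffs"],np.linalg.inv(p["T"])
def proj(n,P):
    K,d,W=cam(n); return cv2.projectPoints(np.asarray(P,float).reshape(-1,3),cv2.Rodrigues(W[:3,:3])[0],W[:3,3],K,d)[0].reshape(-1,2)
def ray(n,uv,z):
    K,d,W=cam(n); T=np.linalg.inv(W); q=cv2.undistortPoints(np.array([[uv]],float),K,d)[0,0]
    v=T[:3,:3]@[*q,1]; return T[:3,3]+v*(z-T[2,3])/v[2]
def box(x0,x1,y0,y1,z0,z1): return np.array(list(itertools.product((x0,x1),(y0,y1),(z0,z1))))
def place(P,s):
    c,w=np.cos(s[2]),np.sin(s[2]); return P@np.array([[c,w,0],[-w,c,0],[0,0,1]])+[s[0],s[1],0]
def render(n,boxes,s,S=4):
    m=np.zeros((420*S,560*S),np.uint8)
    for b in boxes:
        h=cv2.convexHull(((proj(n,place(b,s))+.5)*S).astype(np.float32)); cv2.fillConvexPoly(m,np.round(h).astype(np.int32),1)
    return cv2.resize(m.astype(np.float32),(560,420),interpolation=cv2.INTER_AREA)
def fit(boxes,masks,s0,ignore={}):
    def cost(s):
        t=0
        for n,m in masks.items():
            k=~ignore.get(n,np.zeros((420,560),bool)); r=render(n,boxes,s)
            t+=np.abs(r-m)[k].sum()/m.sum()
        return t
    best=None
    for st in (0.02,0.006):
        s=s0 if best is None else best.x
        best=minimize(cost,s,method="Nelder-Mead",options=dict(initial_simplex=np.array([s]+[np.array(s)+d for d in (np.array([st,0,0]),np.array([0,st,0]),np.array([0,0,st*5]))]),xatol=1e-4,fatol=1e-5))
    return best.x,best.fun
RAKE=[box(-.028,.028,-.011,.011,0,.046),box(.028,.15,-.005,.005,.009,.013),box(.144,.18,-.04,.04,.009,.013),box(.176,.18,-.04,.04,0,.013),box(.144,.18,-.04,-.036,0,.013),box(.144,.18,.036,.04,0,.013)]
RACK=[box(0,.15,-.124,.124,0,.052)]
E
python3 - <<'E'
from h import *
for n in("scene","top"):
    im=get_image(n); x,y=(280,180) if n=="scene" else (310,130)
    c=cv2.resize(im[y:y+130,x:x+180],None,fx=4,fy=4,interpolation=cv2.INTER_CUBIC)
    for q in("rake","rack","ring_nut"):
        for r in silhouettes(q,n)[:2]:
            m=r["mask"]; print(n,q,round(r["p"],2),r["pixel"],m.sum()); 
            if r["p"]>.4:
                np.save(f"{n}_{q}.npy",m) if not q=='x' and r is not None else 0
                mm=cv2.resize(m[y:y+130,x:x+180].astype(np.uint8),None,fx=4,fy=4,interpolation=0)
                cv2.drawContours(c,cv2.findContours(mm,0,2)[0],-1,(0,255,0),1)
    cv2.imwrite(f"pics/{n}1.png",c[:,:,::-1])
E
```

```text
scene rack 0.82 [400.0, 232.4] 1816
scene ring_nut 0.38 [399.5, 233.6] 1804
top rake 0.64 [334.0, 248.7] 137
top rack 0.81 [372.2, 192.6] 1239
```

View pics/scene1.png

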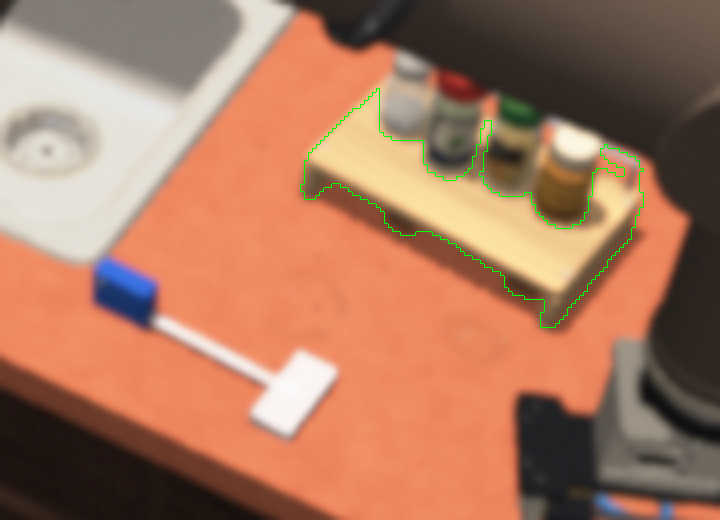

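View pics/top1.png

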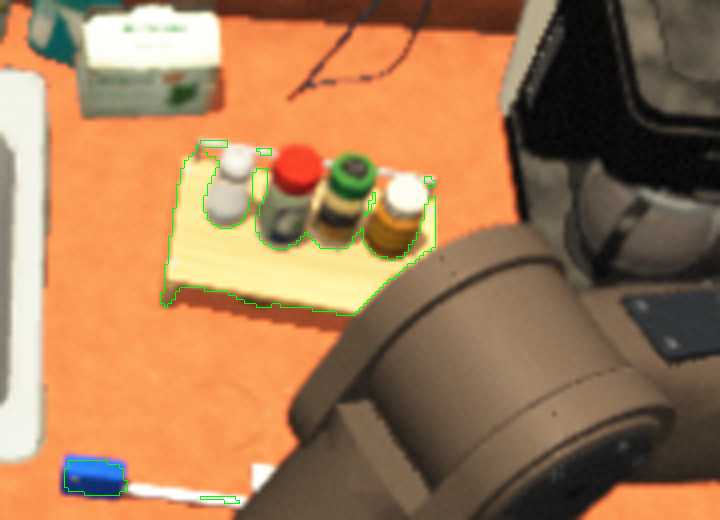

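```bash
python3 - <<'E'
from h import *
from scipy.optimize import least_squares
sc=lambda u,v:(280+u/4-.5+.125,180+v/4-.375); tp=lambda u,v:(310+u/4-.375,130+v/4-.375)
obs=[("scene",sc(306,158),(0,.124,.052)),("scene",sc(562,294),(0,-.124,.052)),("scene",sc(545,326),(0,-.124,0)),("scene",sc(305,197),(0,.124,0)),("top",tp(168,280),(0,.124,.052)),("top",tp(164,304),(0,.124,0)),("scene",sc(641,198),(.15,-.124,.052))]
for n,uv,p in obs: print(n,p,ray(n,uv,p[2]).round(4))
f=lambda s:np.concatenate([proj(n,place(np.array([p]),s))[0]-uv for n,uv,p in obs])
r=least_squares(f,[.6,-.3,0]); print("rack",r.x.round(4),r.fun.round(1))
im=get_image("scene").astype(int); hsv=cv2.cvtColor(im.astype(np.uint8),cv2.COLOR_RGB2HSV)
roi=np.zeros((420,560),bool); roi[240:295,300:368]=1
blue=(hsv[...,0]>95)&(hsv[...,0]<135)&(hsv[...,1]>100)&roi
white=(hsv[...,1]<85)&(hsv[...,2]>150)&roi
m=blue|white; print(blue.sum(),white.sum())
# restrict roi with sink excluded
yy,xx=np.mgrid[:420,:560]; 
m&=~((xx<303)|((yy<243)))
a=ray("scene",sc(125,290),.023);b=ray("scene",sc(293,393),.013); print(a,b,np.linalg.norm(a-b))
s0=[a[0],a[1],np.arctan2(b[1]-a[1],b[0]-a[0])]
s,c=fit(RAKE,{"scene":m.astype(float)},s0,{"scene":~roi}); print("rake",s0,s.round(4),c)
c=cv2.resize(im[180:310,280:460].astype(np.uint8),None,fx=4,fy=4,interpolation=cv2.INTER_CUBIC)
for B,q in((RAKE,s),(RACK,r.x)):
  mm=np.zeros(c.shape[:2],np.uint8)
  for b in B: cv2.fillConvexPoly(mm,cv2.convexHull(((proj("scene",place(b,q))-[280,180]+.5)*4).astype(np.int32)),1)
  cv2.drawContours(c,cv2.findContours(mm,0,2)[0],-1,(0,255,0),1)
cv2.imwrite("pics/scene2.png",c[:,:,::-1])
o=observe();from scipy.spatial.transform import Rotation as R
print(R.from_rotvec(o["ee_rot"]).as_matrix().round(3))
E
```

```text
scene (0, 0.124, 0.052) [ 0.6325 -0.1876  0.052 ]
scene (0, -0.124, 0.052) [ 0.5988 -0.4316  0.052 ]
scene (0, -0.124, 0) [ 0.6074 -0.4244  0.    ]
scene (0, 0.124, 0) [ 0.6387 -0.1901  0.    ]
top (0, 0.124, 0.052) [ 0.6328 -0.1877  0.052 ]
top (0, 0.124, 0) [ 0.6407 -0.1914  0.    ]
scene (0.15, -0.124, 0.052) [ 0.7398 -0.4506  0.052 ]
rack [ 0.6178 -0.3086 -0.1488] [ 0.  -0.8 -0.  -0.2  1.1  2.4 -1.4 -0.  -0.5 -0.8 -1.4  0.9  1.6 -1.1]
153 460
[ 0.43810213 -0.11734958  0.023     ] [ 0.42078765 -0.28042692  0.013     ] 0.16429853679217352
rake [np.float64(0.4381021250359204), np.float64(-0.11734957775577554), np.float64(-1.676573464048991)] [ 0.4345 -0.1177 -1.6271] 0.241580310880829
[[ 0.923  0.385 -0.   ]
 [ 0.385 -0.923  0.   ]
 [-0.    -0.    -1.   ]]
```

View pics/scene2.png

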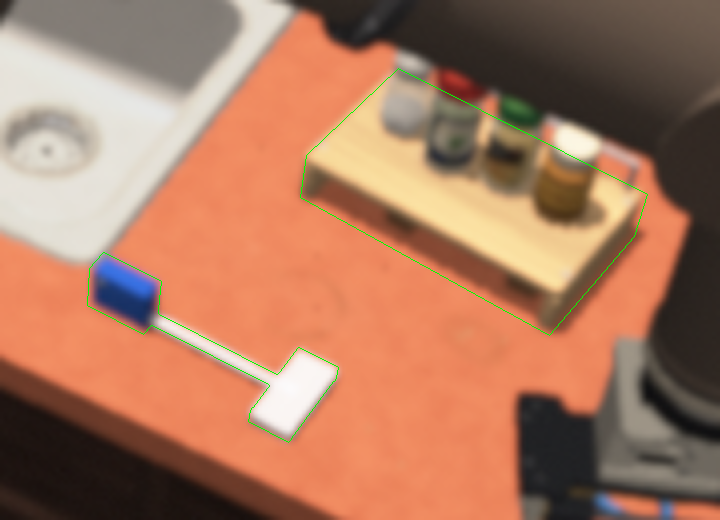

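Rack origin is about (0.618, -0.309) with yaw -0.149, and the rake about (0.4345, -0.118) with yaw -1.627. Both outlines fit well. The foot fronts show as dark blobs near crop pixels (400,218) and (525,285).

```bash
cat >> h.py <<'E'
from scipy.spatial.transform import Rotation as R
RK=np.array([.6178,-.3086,-.1488])
def go(x,y,z,yaw):
    o=observe(); M=R.from_rotvec(o["ee_rot"]); T=R.from_euler("z",yaw)*R.from_matrix(np.diag([1,-1,-1]))
    d=M.inv().apply(np.array([x,y,z])-o["position"]); w=(M.inv()*T).as_rotvec()
    print("go",d.round(4).tolist(),w.round(3).tolist())
def tipgo(tx,ty,z,yaw=None):  # rake tip pose in rack frame -> tool; tool x = -rake x, grip over origin
    yaw=RK[2] if yaw is None else yaw
    p=place(np.array([[tx,ty,0]]),RK)[0]-0.18*np.array([np.cos(yaw),np.sin(yaw),0])
    go(p[0],p[1],z+.0172,yaw+np.pi)
E
python3 - <<'E'
from h import *
g=get_image("scene").astype(float)
# luminance over foot-front plane: rack x=.020, z band visible
for z in (.012,.020,.028):
    ys=np.arange(-.108,.109,.006); uv=proj("scene",place(np.array([[.02,y,z] for y in ys]),RK)).astype(np.float32)
    v=cv2.remap(g.mean(2).astype(np.float32),uv[:,0].copy(),uv[:,1].copy(),cv2.INTER_LINEAR).ravel()
    print(z,[(int(round(1000*y)),int(a)) for y,a in zip(ys,v)])
go(.4345,-.1177,.13,1.515)
E
```

```text
0.012 [(-108, 100), (-102, 86), (-96, 67), (-90, 58), (-84, 55), (-78, 54), (-72, 60), (-66, 78), (-60, 87), (-54, 86), (-48, 86), (-42, 86), (-36, 84), (-30, 84), (-24, 85), (-18, 86), (-12, 87), (-6, 86), (0, 85), (6, 84), (12, 84), (18, 78), (24, 63), (30, 57), (36, 55), (42, 57), (48, 69), (54, 83), (60, 87), (66, 88), (72, 87), (78, 86), (84, 86), (90, 86), (96, 87), (102, 87), (108, 85)]
0.02 [(-108, 106), (-102, 92), (-96, 79), (-90, 76), (-84, 77), (-78, 78), (-72, 83), (-66, 94), (-60, 96), (-54, 95), (-48, 94), (-42, 97), (-36, 97), (-30, 95), (-24, 96), (-18, 96), (-12, 96), (-6, 97), (0, 98), (6, 98), (12, 97), (18, 92), (24, 86), (30, 85), (36, 85), (42, 85), (48, 93), (54, 98), (60, 101), (66, 103), (72, 104), (78, 102), (84, 101), (90, 104), (96, 105), (102, 106), (108, 102)]
0.028 [(-108, 154), (-102, 156), (-96, 156), (-90, 154), (-84, 153), (-78, 151), (-72, 156), (-66, 158), (-60, 159), (-54, 159), (-48, 159), (-42, 159), (-36, 158), (-30, 155), (-24, 154), (-18, 156), (-12, 158), (-6, 157), (0, 157), (6, 158), (12, 157), (18, 158), (24, 156), (30, 154), (36, 153), (42, 156), (48, 157), (54, 159), (60, 159), (66, 159), (72, 162), (78, 159), (84, 160), (90, 161), (96, 164), (102, 166), (108, 165)]
go [0.3558, -0.3493, 0.0967] [-0.0, 0.0, -1.12]
```

Emit:
jog_arm(motion=[[[0.356,-0.349,0,0,0,-1.12,-1],[0.356,-0.349,0,0,0,-1.12,-1],[0.356,-0.349,0,0,0,-1.12,-1],[0.356,-0.349,0,0,0,-1.12,-1],[0.356,-0.349,0,0,0,-1.12,-1],[0.356,-0.349,0,0,0,-1.12,-1],[0.356,-0.349,0,0,0,-1.12,-1],[0.356,-0.349,0,0,0,-1.12,-1],[0.356,-0.349,0.05,0,0,-1.12,-1],[0.356,-0.349,0.09,0,0,-1.12,-1]]])

```text
clock: 1.43
position: [0.402, -0.1989, 0.1946]
ee_rot: [2.27, 2.165, 0.003]
force: [0.7, -0.5, -1.5]
width: 1.005
gripper_force: 0.0
```

```bash
python3 - <<'E'
from h import *
o=observe(); print(o["clock"],o["position"],o["joints"].round(2),o["force"]); go(.4345,-.1177,.09,1.515)
s=[.4345,-.1177,-1.6271]
im=get_image("top"); x,y=300,215
for r in silhouettes("rake","top")[:1]:
    print(r["p"],r["mask"].sum(),ray("top",r["pixel"],.03))
c=cv2.resize(im[y:y+80,x:x+120],None,fx=6,fy=6,interpolation=cv2.INTER_CUBIC)
for b in RAKE:
    h=cv2.convexHull(((proj("top",place(b,s))-[x,y]+.5)*6).astype(np.int32)); cv2.polylines(c,[h],True,(0,255,0),1)
cv2.imwrite("pics/top3.png",c[:,:,::-1])
E
```

```text
1.4333 [ 0.4019921  -0.19886398  0.19457004] [ 0.68  0.21 -0.4   2.    0.1   0.94  0.19] [ 0.71889237 -0.54324151 -1.54994843]
go [0.0828, 0.0281, 0.1046] [0.005, 0.002, 0.009]
```

View pics/top3.png

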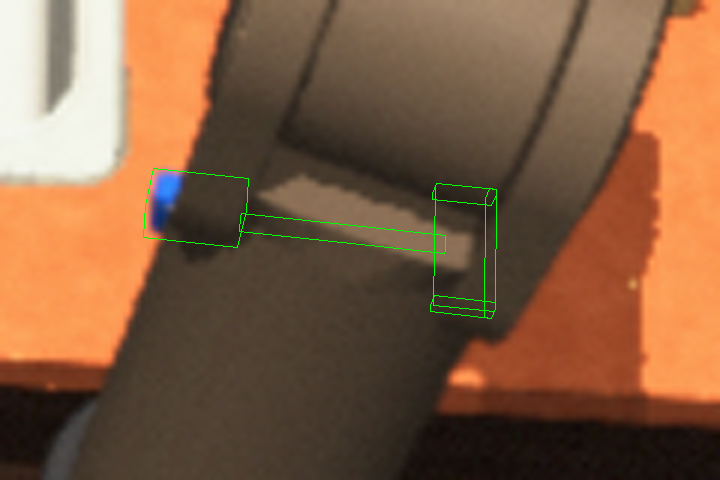

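Emit:
jog_arm(motion=[[[0.041,0.014,0.03,0.005,0.002,0.009,-1],[0.083,0.028,0.06,0.005,0.002,0.009,-1],[0.083,0.028,0.1,0.005,0.002,0.009,-1],[0.083,0.028,0.105,0.005,0.002,0.009,-1],[0.083,0.028,0.105,0.005,0.002,0.009,-1]]])

```text
clock: 1.95
position: [0.4305, -0.1178, 0.0846]
ee_rot: [-2.283, -2.144, 0.007]
force: [-0.3, 0.5, 0.0]
width: 0.998
gripper_force: 0.0
```

```bash
python3 - <<'E'
from h import *
o=observe(); print(o["clock"],o["position"],o["joints"].round(2),o["force"]); go(.4345,-.1177,.0175,1.515)
E
```

```text
1.95 [ 0.43045528 -0.11780392  0.08461288] [ 0.47  0.38 -0.4   2.12  0.22  0.69 -0.14] [-0.27993189  0.47070986  0.02382597]
go [0.0001, 0.0047, 0.0671] [-0.011, -0.004, -0.007]
```

Emit:
jog_arm(motion=[[[0,0.004,0.03,-0.008,-0.004,-0.007,-1],[0,0.004,0.05,-0.008,-0.004,-0.007,-1],[0,0.004,0.064,-0.008,-0.004,-0.007,-1],[0,0.004,0.067,-0.008,-0.004,-0.007,-1],[0,0.004,0.067,-0.008,-0.004,-0.007,-1]]])

```text
clock: 2.37
position: [0.436, -0.1205, 0.021]
ee_rot: [2.284, 2.152, -0.0]
force: [0.9, -0.1, -0.2]
width: 0.999
gripper_force: 0.0
```

Emit:
jog_arm(motion=[[[0,0,0,0,0,0,0],[0,0,0,0,0,0,0.3],[0,0,0,0,0,0,0.5],[0,0,0,0,0,0,0.8],[0,0,0,0,0,0,1],[0,0,0,0,0,0,1],[0,0,0,0,0,0,1]]], force=40)

```text
clock: 2.95
position: [0.436, -0.1195, 0.0208]
ee_rot: [2.282, 2.154, 0.001]
force: [-0.3, -0.1, -1.1]
width: 0.54
gripper_force: 0.0
```

```bash
python3 - <<'E'
from h import *
o=observe(); print(o["clock"],o["position"],R.from_rotvec(o["ee_rot"]).as_matrix().round(3),o["joints"].round(2),o["force"],o["width"],o["gripper_force"])
E
```

```text
2.95 [ 0.43602859 -0.11951113  0.02077072] [[ 0.058  0.998  0.003]
 [ 0.998 -0.058 -0.002]
 [-0.002  0.003 -1.   ]] [ 0.41  0.49 -0.34  2.17  0.32  0.52 -0.23] [-0.25224106 -0.08626859 -1.06065088] 0.5402059443843212 0.0
```

Emit:
jog_arm(motion=[[[0,0,0.004,0,0,0,1],[0,0,0.004,0,0,0,1],[0,0,0.004,0,0,0,1],[0,0,0.004,0,0,0,1],[0,0,0.004,0,0,0,1],[0,0,0.004,0,0,0,1],[0,0,0.004,0,0,0,1],[0,0,0.004,0,0,0,1]]])

```text
clock: 3.62
position: [0.436, -0.1195, 0.0166]
ee_rot: [2.282, 2.154, 0.001]
force: [0.7, -0.0, -2.2]
width: 0.235
gripper_force: 39.9
```

```bash
python3 - <<'E'
from h import *
o=observe(); print(o["clock"],o["position"],R.from_rotvec(o["ee_rot"]).as_matrix().round(3),o["force"],o["width"],o["gripper_force"])
E
```

```text
3.6167 [ 0.43595355 -0.11952257  0.01662057] [[ 0.058  0.998  0.003]
 [ 0.998 -0.058 -0.002]
 [-0.002  0.003 -1.   ]] [ 0.70452134 -0.00244991 -2.2288413 ] 0.23508245728728666 39.89694356918335
```

```bash
sed -i 's/-0.18\*np.array/-0.178*np.array/; s/z+.0172/z+.0166/' h.py; python3 - <<'E'
from h import *
tipgo(-.04,-.023,.05)
E
```

```text
go [-0.1815, -0.0265, -0.0497] [0.001, 0.004, -1.48]
```

Emit:
jog_arm(motion=[[[0,0,-0.025,0,0,0,1],[0,0,-0.05,0,0,0,1],[-0.03,-0.004,-0.05,0,0,-0.12,1],[-0.06,-0.008,-0.05,0,0,-0.24,1],[-0.09,-0.012,-0.05,0,0,-0.36,1],[-0.11,-0.016,-0.05,0,0,-0.48,1],[-0.13,-0.02,-0.05,0,0,-0.6,1],[-0.15,-0.024,-0.05,0,0,-0.72,1],[-0.17,-0.026,-0.05,0,0,-0.84,1],[-0.18,-0.026,-0.05,0,0,-0.96,1]]])

```text
clock: 4.45
position: [0.3981, -0.3004, 0.0668]
ee_rot: [1.026, 2.966, -0.004]
force: [-0.4, -1.3, -1.6]
width: 0.237
gripper_force: 39.9
```

```bash
python3 - <<'E'
from h import *
print(observe()["joints"].round(2)); tipgo(-.04,-.023,.05)
E
```

```text
[ 1.    0.51 -0.61  2.02  0.44  0.74  1.02]
go [0.0003, 0.0015, 0.0002] [-0.002, 0.003, -0.517]
```

Emit:
jog_arm(motion=[[[0,0.001,0,0,0,-0.12,1],[0,0.001,0,0,0,-0.24,1],[0,0.001,0,0,0,-0.36,1],[0,0.001,0,0,0,-0.48,1],[0,0.001,0,0,0,-0.517,1],[0,0.001,0,0,0,-0.517,1]]])

```text
clock: 4.95
position: [0.3997, -0.2969, 0.0667]
ee_rot: [0.236, 3.13, -0.002]
force: [0.4, -0.0, -1.5]
width: 0.235
gripper_force: 39.9
```

```bash
cat > look.py <<'E'
from h import *
import sys
o=observe(); M=R.from_rotvec(o["ee_rot"]).as_matrix(); yaw=np.arctan2(-M[1,0],-M[0,0]); zu=o["position"][2]-.0166
print(o["clock"],o["position"],yaw,M[2].round(4))
p=o["position"].copy()-.0018*np.array([np.cos(yaw),np.sin(yaw),0]); s0=np.array([p[0],p[1],yaw])
S=[b+[0,0,zu] for b in RAKE]
im=get_image("scene"); hsv=cv2.cvtColor(im,cv2.COLOR_RGB2HSV)
white=(hsv[...,1]<85)&(hsv[...,2]>150)
r=render("scene",S[1:],s0); roi=cv2.dilate((r>0).astype(np.uint8),np.ones((9,9)))>0
h=render("scene",S[1:2],s0)>0
s,c=fit(S[1:],{"scene":(white&roi).astype(float)},s0,{"scene":~roi})
print("expected",s0.round(4),"fit",s.round(4),c); t=place(np.array([[.18,0,0]]),s)[0]
c_,w_=np.cos(RK[2]),np.sin(RK[2]); d=t[:2]-RK[:2]; print("tip in rack",c_*d[0]+w_*d[1],-w_*d[0]+c_*d[1])
x,y=280,180; c=cv2.resize(im[y:y+130,x:x+180],None,fx=4,fy=4,interpolation=cv2.INTER_CUBIC)
for B,q in((S,s0),(RACK,RK)):
  for b in B: cv2.polylines(c,[cv2.convexHull(((proj("scene",place(b,q))-[x,y]+.5)*4).astype(np.int32))],True,(0,255,0),1)
cv2.imwrite(f"pics/{sys.argv[1]}.png",c[:,:,::-1])
E
python3 look.py l1
```

```text
4.95 [ 0.39971882 -0.29693129  0.0667121 ] -0.15058396761049775 [-0.0028 -0.0014 -1.    ]
expected [ 0.3979 -0.2967 -0.1506] fit [ 0.4011 -0.3034 -0.1349] 0.8037234042553192
tip in rack -0.03505420550927296 -0.024507862076385546
```

View pics/l1.png

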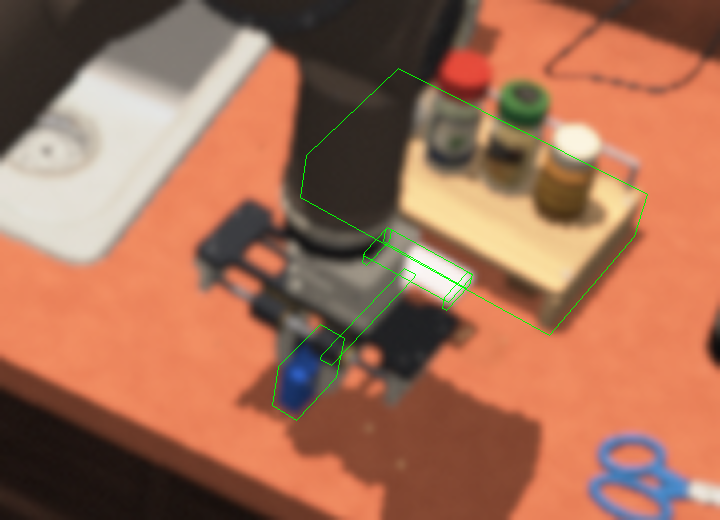

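The kinematic rake outline matches the white head in the picture at (440,272). The foot is visible at (525,285). I'll lower the rake in front of the rack.

```bash
python3 - <<'E'
from h import *
tipgo(-.02,-.023,.0115)
E
```

```text
go [-0.0192, -0.0022, 0.0387] [-0.001, 0.003, -0.005]
```

Emit:
jog_arm(motion=[[[0,-0.001,0.02,-0.001,0.003,-0.005,1],[0,-0.002,0.035,-0.001,0.003,-0.005,1],[-0.01,-0.002,0.0387,-0.001,0.003,-0.005,1],[-0.019,-0.002,0.0387,-0.001,0.003,-0.005,1],[-0.019,-0.002,0.0387,-0.001,0.003,-0.005,1],[-0.019,-0.002,0.0387,-0.001,0.003,-0.005,1],[-0.019,-0.002,0.0387,-0.001,0.003,-0.005,1]]])

```text
clock: 5.58
position: [0.4193, -0.3017, 0.029]
ee_rot: [0.23, 3.132, -0.002]
force: [0.7, -0.5, -1.0]
width: 0.236
gripper_force: 39.9
```

```bash
cat > st.py <<'E'
from h import *
o=observe(); M=R.from_rotvec(o["ee_rot"]).as_matrix(); yaw=np.arctan2(-M[1,0],-M[0,0])
t=o["position"]+.178*np.array([np.cos(yaw),np.sin(yaw),0]); c,w=np.cos(RK[2]),np.sin(RK[2]); d=t[:2]-RK[:2]
f=o["force"]; print(round(o["clock"],2),"tip",round(c*d[0]+w*d[1],4),round(-w*d[0]+c*d[1],4),"z",round(t[2]-.0166,4),"yaw",round(yaw,4),"tilt",M[2].round(4),"F rack",[round(float(v),2) for v in (c*f[0]+w*f[1],-w*f[0]+c*f[1],f[2])],"tq",o["ft_torque"].round(2),"w",round(o["width"],3))
E
python3 st.py
```

```text
5.58 tip -0.0193 -0.0223 z 0.0124 yaw -0.1468 tilt [-0.001  -0.0011 -1.    ] F rack [0.81, -0.35, -1.03] tq [ 0.08 -0.09  0.01] w 0.236
```

Emit:
jog_arm(motion=[[[-0.008,0,0,0,0,0,1],[-0.016,0,0,0,0,0,1],[-0.024,0,0,0,0,0,1],[-0.031,0,0,0,0,0,1],[-0.036,0,0,0,0,0,1],[-0.036,0,0,0,0,0,1]]])

```text
clock: 6.08
position: [0.4559, -0.3069, 0.0284]
ee_rot: [0.23, 3.132, -0.001]
force: [-0.7, 0.6, -1.3]
width: 0.235
gripper_force: 39.9
```

Emit:
jog_arm(motion=[[[-0.001,0,0,0,0,0,1],[-0.002,0,0,0,0,0,1],[-0.003,0,0,0,0,0,1],[-0.004,0,0,0,0,0,1],[-0.005,0,0,0,0,0,1],[-0.006,0,0,0,0,0,1],[-0.006,0,0,0,0,0,1]]])

```text
clock: 6.67
position: [0.4604, -0.308, 0.0284]
ee_rot: [0.23, 3.133, -0.001]
force: [-0.3, 0.2, -0.6]
width: 0.239
gripper_force: 39.9
```

```bash
python3 st.py
```

```text
6.67 tip 0.0223 -0.0223 z 0.0118 yaw -0.1468 tilt [-4.e-04 -8.e-04 -1.e+00] F rack [-0.36, 0.15, -0.62] tq [ 0.15 -0.15  0.03] w 0.239
```

Emit:
jog_arm(motion=[[[-0.001,0,0,0,0,0,1],[-0.002,0,0,0,0,0,1],[-0.003,0,0,0,0,0,1],[-0.004,0,0,0,0,0,1],[-0.004,0,0,0,0,0,1]]])

```text
clock: 7.08
position: [0.4644, -0.3085, 0.0283]
ee_rot: [0.23, 3.133, -0.001]
force: [0.4, -0.0, -1.1]
width: 0.24
gripper_force: 39.9
```

```bash
python3 st.py
```

```text
7.08 tip 0.0263 -0.0223 z 0.0117 yaw -0.1468 tilt [-4.e-04 -7.e-04 -1.e+00] F rack [0.41, 0.03, -1.1] tq [ 0.06 -0.12 -0.  ] w 0.24
```

Emit:
jog_arm(motion=[[[-0.002,0,0,0,0,0,1],[-0.004,0,0,0,0,0,1],[-0.006,0,0,0,0,0,1],[-0.008,0,0,0,0,0,1],[-0.008,0,0,0,0,0,1]]])

```text
clock: 7.5
position: [0.4727, -0.3096, 0.0284]
ee_rot: [0.23, 3.133, -0.001]
force: [0.7, 0.5, -1.3]
width: 0.237
gripper_force: 39.9
```

Emit:
jog_arm(motion=[[[0,0.001,0,0,0,0,1],[0,0.002,0,0,0,0,1],[0,0.003,0,0,0,0,1],[0,0.004,0,0,0,0,1],[0,0.004,0,0,0,0,1]]])

```text
clock: 7.92
position: [0.4727, -0.3054, 0.0283]
ee_rot: [0.23, 3.133, -0.001]
force: [0.2, -0.7, -2.1]
width: 0.238
gripper_force: 39.9
```

```bash
python3 st.py
```

```text
7.92 tip 0.034 -0.0179 z 0.0117 yaw -0.1466 tilt [-2.e-04 -7.e-04 -1.e+00] F rack [0.34, -0.69, -2.14] tq [ 0.02 -0.1   0.04] w 0.238
```

Emit:
jog_arm(motion=[[[0,0.001,0,0,0,0,1],[0,0.002,0,0,0,0,1],[0,0.002,0,0,0,0,1]]])

```text
clock: 8.17
position: [0.473, -0.3034, 0.0283]
ee_rot: [0.23, 3.133, -0.001]
force: [0.2, 1.0, -1.4]
width: 0.241
gripper_force: 39.9
```

```bash
python3 st.py
```

```text
8.17 tip 0.0341 -0.016 z 0.0117 yaw -0.1466 tilt [-3.e-04 -7.e-04 -1.e+00] F rack [0.09, 0.98, -1.45] tq [ 0.12 -0.13  0.01] w 0.241
```

Emit:
jog_arm(motion=[[[0,0.001,0,0,0,0,1],[0,0.002,0,0,0,0,1],[0,0.002,0,0,0,0,1],[0,0.002,0,0,0,0,1]]])

```text
clock: 8.5
position: [0.4731, -0.3021, 0.0283]
ee_rot: [-0.231, -3.133, 0.002]
force: [0.0, -0.5, -0.2]
width: 0.241
gripper_force: 39.9
```

```bash
python3 st.py
```

```text
8.5 tip 0.0339 -0.0148 z 0.0117 yaw -0.1474 tilt [ 0.     -0.0012 -1.    ] F rack [0.12, -0.47, -0.19] tq [-0.23  0.01 -0.16] w 0.241
```

Emit:
jog_arm(motion=[[[0,-0.002,0,0,0,0,1],[0,-0.004,0,0,0,0,1],[0,-0.006,0,0,0,0,1],[0,-0.006,0,0,0,0,1]]])

```text
clock: 8.83
position: [0.4723, -0.3082, 0.0282]
ee_rot: [0.231, 3.133, -0.001]
force: [-0.0, -0.9, -0.7]
width: 0.239
gripper_force: 39.9
```

Emit:
jog_arm(motion=[[[-0.002,0,0,0,0,0,1],[-0.004,0,0,0,0,0,1],[-0.006,0,0,0,0,0,1],[-0.008,0,0,0,0,0,1],[-0.01,0,0,0,0,0,1],[-0.01,0,0,0,0,0,1]]])

```text
clock: 9.33
position: [0.4829, -0.3091, 0.0283]
ee_rot: [0.23, 3.132, -0.001]
force: [0.5, -1.4, -1.3]
width: 0.239
gripper_force: 39.9
```

```bash
python3 st.py
```

```text
9.33 tip 0.0447 -0.02 z 0.0117 yaw -0.1466 tilt [-7.e-04 -7.e-04 -1.e+00] F rack [0.67, -1.36, -1.25] tq [ 0.16 -0.03  0.02] w 0.239
```

Clear. I'll go on in steps to a tip x of about 0.085, then check.

Emit:
jog_arm(motion=[[[-0.003,0,0,0,0,0,1],[-0.006,0,0,0,0,0,1],[-0.009,0,0,0,0,0,1],[-0.012,0,0,0,0,0,1],[-0.015,0,0,0,0,0,1],[-0.015,0,0,0,0,0,1]]])

```text
clock: 9.83
position: [0.498, -0.3113, 0.0284]
ee_rot: [0.23, 3.132, -0.001]
force: [0.1, 0.4, -1.1]
width: 0.239
gripper_force: 39.9
```

```bash
python3 st.py
```

```text
9.83 tip 0.0599 -0.0201 z 0.0118 yaw -0.1467 tilt [-9.e-04 -6.e-04 -1.e+00] F rack [0.07, 0.44, -1.05] tq [ 0.05 -0.16 -0.01] w 0.239
```

Emit:
jog_arm(motion=[[[-0.003,0,0,0,0,0,1],[-0.006,0,0,0,0,0,1],[-0.009,0,0,0,0,0,1],[-0.012,0,0,0,0,0,1],[-0.015,0,0,0,0,0,1],[-0.018,0,0,0,0,0,1],[-0.021,0,0,0,0,0,1],[-0.024,0,0,0,0,0,1],[-0.027,0,0,0,0,0,1],[-0.03,0,0,0,0,0,1]]])

```text
clock: 10.67
position: [0.5271, -0.3158, 0.0283]
ee_rot: [0.23, 3.133, -0.001]
force: [0.2, -0.3, -1.8]
width: 0.235
gripper_force: 39.9
```

```bash
python3 st.py
```

```text
10.67 tip 0.0893 -0.0202 z 0.0117 yaw -0.1469 tilt [-1.e-04 -8.e-04 -1.e+00] F rack [0.19, -0.25, -1.83] tq [ 0.07 -0.19 -0.01] w 0.235
```

Emit:
jog_arm(motion=[[[-0.003,0,0,0,0,0,1],[-0.006,0,0,0,0,0,1],[-0.009,0,0,0,0,0,1],[-0.012,0,0,0,0,0,1],[-0.015,0,0,0,0,0,1],[-0.018,0,0,0,0,0,1],[-0.021,0,0,0,0,0,1],[-0.024,0,0,0,0,0,1],[-0.027,0,0,0,0,0,1],[-0.03,0,0,0,0,0,1]]])

```text
clock: 11.5
position: [0.5568, -0.3202, 0.0283]
ee_rot: [0.23, 3.133, -0.001]
force: [0.5, 0.1, -1.5]
width: 0.24
gripper_force: 39.9
```

Emit:
jog_arm(motion=[[[0,0.004,0,0,0,0,1],[0,0.008,0,0,0,0,1],[0,0.012,0,0,0,0,1],[0,0.016,0,0,0,0,1],[0,0.02,0,0,0,0,1],[0,0.02,0,0,0,0,1]]])

```text
clock: 12.0
position: [0.5596, -0.2988, 0.0284]
ee_rot: [0.228, 3.133, -0.0]
force: [0.2, -0.0, -0.8]
width: 0.238
gripper_force: 39.9
```

```bash
python3 st.py
```

```text
12.0 tip 0.119 0.0017 z 0.0118 yaw -0.1453 tilt [-2.e-04 -2.e-04 -1.e+00] F rack [0.17, -0.0, -0.81] tq [ 0.13 -0.13 -0.01] w 0.238
```

Now lower it gently over the nut.

Emit:
jog_arm(motion=[[[0,0,0.002,0,0,0,1],[0,0,0.004,0,0,0,1],[0,0,0.006,0,0,0,1],[0,0,0.008,0,0,0,1],[0,0,0.01,0,0,0,1],[0,0,0.01,0,0,0,1],[0,0,0.01,0,0,0,1]]])

```text
clock: 12.58
position: [0.5592, -0.3004, 0.0181]
ee_rot: [-0.231, -3.133, 0.001]
force: [-0.4, -0.3, -0.6]
width: 0.237
gripper_force: 39.9
```

```bash
python3 st.py
```

```text
12.58 tip 0.1189 -0.0002 z 0.0015 yaw -0.147 tilt [ 1.e-04 -6.e-04 -1.e+00] F rack [-0.35, -0.34, -0.65] tq [ 0.1  -0.15  0.03] w 0.237
```

Emit:
jog_arm(motion=[[[0.003,0,0,0,0,0,1],[0.006,0,0,0,0,0,1],[0.009,0,0,0,0,0,1],[0.012,0,0,0,0,0,1],[0.015,0,0,0,0,0,1],[0.018,0,0,0,0,0,1],[0.021,0,0,0,0,0,1],[0.024,0,0,0,0,0,1],[0.027,0,0,0,0,0,1],[0.027,0,0,0,0,0,1]]])

```text
clock: 13.42
position: [0.5319, -0.2964, 0.0182]
ee_rot: [-0.231, -3.133, 0.001]
force: [0.2, -0.1, -2.1]
width: 0.235
gripper_force: 39.9
```

Emit:
jog_arm(motion=[[[0,-0.003,0,0,0,0,1],[0,-0.006,0,0,0,0,1],[0,-0.009,0,0,0,0,1],[0,-0.012,0,0,0,0,1],[0,-0.015,0,0,0,0,1],[0,-0.018,0,0,0,0,1],[0,-0.02,0,0,0,0,1],[0,-0.02,0,0,0,0,1]]])

```text
clock: 14.08
position: [0.5296, -0.3169, 0.0182]
ee_rot: [0.232, 3.133, -0.002]
force: [0.1, -0.1, -2.3]
width: 0.234
gripper_force: 39.9
```

```bash
python3 st.py
```

```text
14.08 tip 0.092 -0.0211 z 0.0016 yaw -0.1476 tilt [-2.e-04 -1.e-03 -1.e+00] F rack [0.09, -0.11, -2.32] tq [ 0.1  -0.08  0.02] w 0.234
```

Emit:
jog_arm(motion=[[[0.002,0,0,0,0,0,1],[0.005,0,0,0,0,0,1],[0.008,0,0,0,0,0,1],[0.011,0,0,0,0,0,1],[0.014,0,0,0,0,0,1],[0.017,0,0,0,0,0,1],[0.02,0,0,0,0,0,1],[0.02,0,0,0,0,0,1]]])

```text
clock: 14.75
position: [0.5091, -0.3133, 0.0182]
ee_rot: [-0.231, -3.132, 0.001]
force: [-0.6, 0.3, -0.9]
width: 0.237
gripper_force: 39.9
```

```bash
python3 st.py
```

```text
14.75 tip 0.0712 -0.0204 z 0.0016 yaw -0.147 tilt [ 6.e-04 -9.e-04 -1.e+00] F rack [-0.69, 0.24, -0.87] tq [ 0.1  -0.06  0.03] w 0.237
```

Emit:
jog_arm(motion=[[[0.003,0,0,0,0,0,1],[0.006,0,0,0,0,0,1],[0.009,0,0,0,0,0,1],[0.012,0,0,0,0,0,1],[0.015,0,0,0,0,0,1],[0.018,0,0,0,0,0,1],[0.021,0,0,0,0,0,1],[0.024,0,0,0,0,0,1],[0.027,0,0,0,0,0,1],[0.03,0,0,0,0,0,1]]])

```text
clock: 15.58
position: [0.48, -0.3088, 0.0183]
ee_rot: [0.23, 3.133, -0.001]
force: [0.0, -0.4, -0.1]
width: 0.239
gripper_force: 39.9
```

Emit:
jog_arm(motion=[[[0.003,0,0,0,0,0,1],[0.006,0,0,0,0,0,1],[0.009,0,0,0,0,0,1],[0.012,0,0,0,0,0,1],[0.015,0,0,0,0,0,1],[0.018,0,0,0,0,0,1],[0.021,0,0,0,0,0,1],[0.024,0,0,0,0,0,1],[0.027,0,0,0,0,0,1],[0.03,0,0,0,0,0,1]]])

```text
clock: 16.42
position: [0.4503, -0.3044, 0.0183]
ee_rot: [0.231, 3.133, -0.001]
force: [-0.1, -0.3, -0.7]
width: 0.233
gripper_force: 39.9
```

```bash
python3 st.py
```

```text
16.42 tip 0.0117 -0.0203 z 0.0017 yaw -0.1469 tilt [-2.e-04 -8.e-04 -1.e+00] F rack [-0.09, -0.28, -0.74] tq [ 0.09 -0.14 -0.  ] w 0.233
```

Emit:
jog_arm(motion=[[[0.003,0,0,0,0,0,1],[0.006,0,0,0,0,0,1],[0.009,0,0,0,0,0,1],[0.012,0,0,0,0,0,1],[0.015,0,0,0,0,0,1],[0.018,0,0,0,0,0,1],[0.021,0,0,0,0,0,1],[0.024,0,0,0,0,0,1],[0.027,0,0,0,0,0,1],[0.03,0,0,0,0,0,1]]])

```text
clock: 17.25
position: [0.4206, -0.3, 0.0183]
ee_rot: [0.23, 3.133, -0.001]
force: [-0.7, -0.1, -1.0]
width: 0.237
gripper_force: 39.9
```

Emit:
jog_arm(motion=[[[0.003,0,0,0,0,0,1],[0.006,0,0,0,0,0,1],[0.009,0,0,0,0,0,1],[0.012,0,0,0,0,0,1],[0.016,0,0,0,0,0,1],[0.02,0,0,0,0,0,1],[0.025,0,0,0,0,0,1],[0.029,0,0,0,0,0,1],[0.032,0,0,0,0,0,1],[0.034,0,0,0,0,0,1]]])

```text
clock: 18.08
position: [0.3867, -0.2951, 0.0183]
ee_rot: [-0.231, -3.133, 0.001]
force: [0.5, -0.3, -1.4]
width: 0.238
gripper_force: 39.9
```

```bash
python3 st.py; python3 look.py l2
```

```text
18.08 tip -0.0525 -0.0206 z 0.0017 yaw -0.1471 tilt [ 1.e-04 -9.e-04 -1.e+00] F rack [0.59, -0.26, -1.35] tq [ 0.12 -0.18  0.03] w 0.238
18.0833 [ 0.3867158  -0.29509469  0.01827858] -0.14710921437564414 [ 1.e-04 -9.e-04 -1.e+00]
expected [ 0.3849 -0.2948 -0.1471] fit [ 0.3857 -0.2983 -0.147 ] 0.821553738317757
tip in rack -0.05101176241240521 -0.023937831276621566
```

View pics/l2.png

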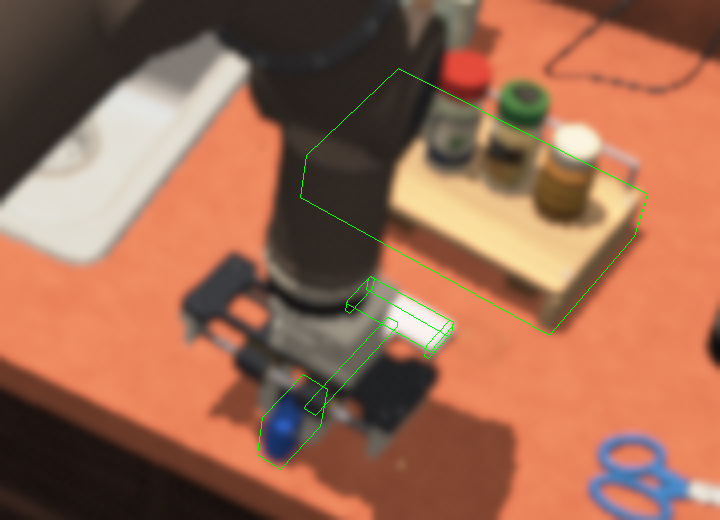

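The rack has not moved and the head lies in front of it, at (410,320). I'll lift the rake and draw it back to uncover the nut.

Emit:
jog_arm(motion=[[[0,0,-0.01,0,0,0,1],[0,0,-0.02,0,0,0,1],[0,0,-0.025,0,0,0,1],[0.01,0,-0.025,0,0,0,1],[0.025,0,-0.025,0,0,0,1],[0.04,0,-0.025,0,0,0,1],[0.05,0,-0.025,0,0,0,1],[0.05,0,-0.025,0,0,0,1]]])

```text
clock: 18.8
position: [0.3347, -0.2875, 0.043]
ee_rot: [-0.232, -3.13, 0.001]
force: [-0.2, 0.4, -2.1]
width: 0.236
gripper_force: 39.9
```

```bash
python3 st.py; python3 look.py l3; python3 - <<'E'
from h import *
for n in("scene","top"):
    get_image(n)
    for r in silhouettes("ring_nut",n)[:3]:
        p=ray(n,r["pixel"],.004); c,w=np.cos(RK[2]),np.sin(RK[2]); d=p[:2]-RK[:2]; print(n,r["p"],r["pixel"],r["mask"].sum(),c*d[0]+w*d[1],-w*d[0]+c*d[1])
E
```

```text
18.8 tip -0.1051 -0.021 z 0.0264 yaw -0.1481 tilt [ 0.0027 -0.0011 -1.    ] F rack [-0.25, 0.35, -2.05] tq [ 0.12 -0.07 -0.  ] w 0.236
18.8 [ 0.3346978  -0.28749567  0.04303406] -0.14810879738049446 [ 0.0027 -0.0011 -1.    ]
expected [ 0.3329 -0.2872 -0.1481] fit [ 0.3322 -0.2952 -0.113 ] 0.7227040816326531
tip in rack -0.1045179928454195 -0.022673058159263404
```

View pics/l3.png

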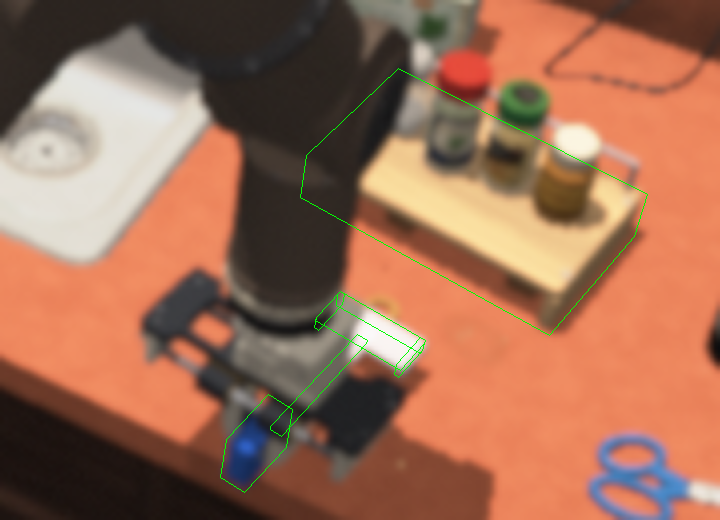

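The brass nut shows at crop (380,307), just beyond the lip. I'll lay the rake down here.

Emit:
jog_arm(motion=[[[0,0,0.008,0,0,0,1],[0,0,0.016,0,0,0,1],[0,0,0.022,0,0,0,1],[0,0,0.024,0,0,0,1],[0,0,0.0255,0,0,0,1],[0,0,0.0265,0,0,0,1],[0,0,0.0265,0,0,0,1]]])

```text
clock: 19.63
position: [0.338, -0.2876, 0.0167]
ee_rot: [0.23, 3.133, -0.001]
force: [-0.4, -0.5, -1.2]
width: 0.238
gripper_force: 39.9
```

```bash
python3 st.py; python3 - <<'E'
from h import *
p=ray("scene",(280+380/4-.4,180+307/4-.4),.007);c,w=np.cos(RK[2]),np.sin(RK[2]); d=p[:2]-RK[:2]; print(c*d[0]+w*d[1],-w*d[0]+c*d[1])
E
```

```text
19.63 tip -0.1019 -0.0203 z 0.0001 yaw -0.1465 tilt [-1.e-04 -7.e-04 -1.e+00] F rack [-0.34, -0.56, -1.18] tq [ 0.17 -0.18  0.06] w 0.238
-0.07054257007239079 -0.002684122573449167
```

Nut at about (-0.07, -0.003), as expected. Release and rise.

Emit:
jog_arm(motion=[[[0,0,0,0,0,0,0.4],[0,0,0,0,0,0,0.2],[0,0,0,0,0,0,0],[0,0,0,0,0,0,0],[0,0,0,0,0,0,0],[0,0,0,0,0,0,0],[0,0,0,0,0,0,0],[0,0,0,0,0,0,0]]])

```text
clock: 20.3
position: [0.3378, -0.2878, 0.0168]
ee_rot: [0.231, 3.133, -0.001]
force: [-0.0, -0.7, 0.2]
width: 0.498
gripper_force: 0.0
```

Emit:
jog_arm(motion=[[[0,0,-0.01,0,0,0,0],[0,0,-0.03,0,0,0,0],[0,0,-0.06,0,0,0,0],[0,0,-0.1,0,0,0,0],[0,0,-0.14,0,0,0,0],[0,0,-0.18,0,0,0,0],[0,0,-0.2,0,0,0,0],[0,0,-0.2,0,0,0,0]]])

```text
clock: 20.97
position: [0.3402, -0.2884, 0.2219]
ee_rot: [0.229, 3.127, -0.009]
force: [0.8, 0.8, 0.1]
width: 0.499
gripper_force: 0.0
```

```bash
python3 look.py l4; python3 - <<'E'
from h import *
for n in("scene","top"):
    get_image(n)
    for r in silhouettes("ring_nut",n)[:2]:
        p=ray(n,r["pixel"],.004); c,w=np.cos(RK[2]),np.sin(RK[2]); d=p[:2]-RK[:2]; print(n,r["p"],r["pixel"],r["mask"].sum(),c*d[0]+w*d[1],-w*d[0]+c*d[1])
E
```

```text
20.9667 [ 0.34017055 -0.28835384  0.22188001] -0.14646721542021654 [-0.0061 -0.0052 -1.    ]
expected [ 0.3384 -0.2881 -0.1465] fit [ 0.3965 -0.2432  0.0059] 0.7736742424242424
tip in rack -0.05066322231100154 0.05965757462404947
top 0.52 [382.3, 177.1] 258 0.16543154582025543 0.012721328056701344
top 0.18 [207.7, 255.3] 504 -0.31811398645920097 0.5908844511897413
```

View pics/l4.png

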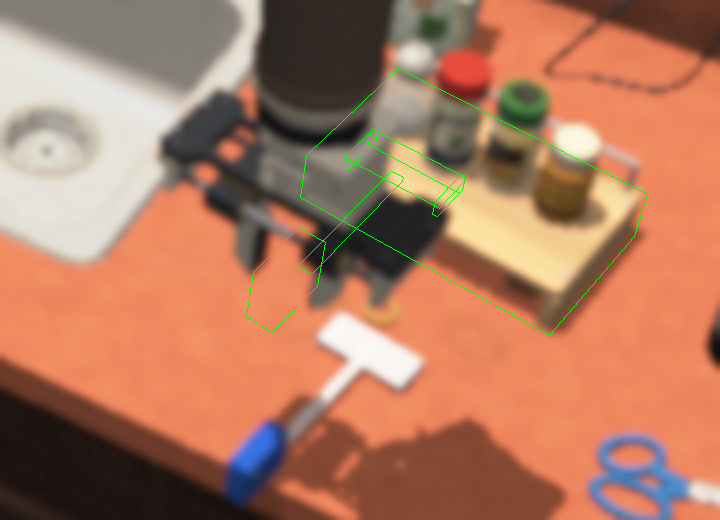

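The rake lies flat with its head at (370,350). The nut lies flat and free at (380,308), and the rack and jars are where they were. I'm handing it in.

```bash
python3 -c "
from cell import *
print(sign_off())"
```

```text
the job is handed in; nothing more can be done
None
```

The job is handed in at about 21 s of the 67 s allowed, result not shown: the nut lies flat about 70 mm in front of the rack, the rake is flat on the worktop (its handle end appears to overhang the front edge slightly), and the rack and visible jars show no shift in the last picture.

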